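# Raise the counterweighted blade arm of a bench shear and push the board in to the gauge

### The job

On the bench lever shear, push the wooden-handled blade arm up, in a controlled push and not flung, past its balance point so that it swings on to its upper stop and stays raised by itself. Then push the grey bag-base board along the bed, under the raised blade, until its edge lies flush against the aluminium gauge. Only push: do not lift the board, keep off the steel blade, and leave the other tools and containers where they are.

Things in the scene. Friction and masses are not known exactly. Their poses are not given: they have to be found in the camera images.
- shear: bench lever shear (board cutter), fixed, handle end towards the robot. Origin on the bench top under the middle of the bed's cutting edge; x along that edge towards the pivot end, away from the robot; y across the bed; z up. Dark grey bed: x -130 to 200 mm, y 0 to 270 mm, top 50 mm above the bench. Beyond the edge (-y): a 26 mm slot for the blade, then a green shelf, y -26 to -106 mm, top at 49 mm.
- guard (a point): middle of the clear plastic finger guard fixed over the bed along the cutting edge: a strip 276 mm long (x), 26 mm wide (y), 4 mm thick, its underside 18 mm above the bed, so that the board slides under it; its 12 mm posts stand under its ends at x -124 and 140 mm. Shear frame (8, 25, 70) mm. At the bed's pivot end a raised rule, 10 mm high, crosses it at x 169 to 187 mm.
- beam (a point): point on the blade arm's grey beam, 160 mm in front of the pivot, axes as handle_mid. The arm swings from level (0 rad, lower stop) to 1.15 rad (66 degrees) up, its upper stop. A counterweight on its tail behind the pivot holds it either way: below the balance point, at 0.45 to 0.7 rad, it falls back down; above it, it swings on up and stays. 1 to 3 N up at the handle moves it; lightly damped.
- handle_mid (a point): middle of the arm's round wooden handle, 28 mm thick, 135 mm long, free space around and under it. Its x: along the handle to the pivot; y: the pivot axis. The arm turns about the shear's y axis at shear frame (165, -13, 100) mm: 365 mm along x from this point and, square to x, 10 mm below it. When down it is level, 110 mm above the bench. It spans 305 to 440 mm from the pivot, as far as a brass ring.
- blade: the steel blade under the arm's beam, 260 mm long, 4 mm thick, about 65 mm deep, from 30 to 290 mm from the pivot, in the plane y = -4 mm of the shear; when down it reaches below the bed and closes the way to the gauge. Origin on the pivot axis, axes as the handle point. Must not be touched.
- board: grey bag-base board, loose and flat on the bed, 140 mm (its x) by 130 mm (its y) by 5 mm thick, about 75 g, slides easily; origin at the centre of its underside. Lies with its x within about 0.1 rad of the shear's x.
- board_lead (a point): middle of the board's leading 140 mm edge (the -y edge, nearest the blade), half-way up its thickness; this edge is to meet the gauge.
- board_tail (a point): middle of the board's opposite 140 mm edge (+y), half-way up its thickness: the edge to push on.
- gauge: aluminium gauge fence on the outfeed shelf beyond the blade, fixed and parallel to the cutting edge, 200 mm long, 22 mm high, its face towards the blade (+y); 35 to 58 mm beyond the cutting edge. Origin at bed height on the face's middle; axes as the shear's.
- gauge_face (a point): middle of the gauge's face, 2.5 mm above bed height (the height of the board's mid-thickness); its y axis points out of the face, towards the bed.
- rivet_tin: closed steel rivet tin, 60 mm in diameter, 48 mm high, standing on the bench left of the handle. Origin under its centre. Leave alone.
- edge_paint: small brown edge-paint jar with black cap, 44 mm in diameter, 65 mm high, standing on the bed's far left corner. Origin under its centre. Leave alone.
- thread_cone: cone of dark green thread, 60 mm in diameter, 87 mm high, standing on the bench right of the shear. Origin under its centre. Leave alone.
- mallet: rawhide mallet lying on the bench, 255 mm long, head 85 mm wide and 52 mm high at its +x end; origin on the bench under its middle. Leave alone.
- brush: brush lying on the bench along its x axis, about 200 mm long. Leave alone.
- awl: awl with wooden handle lying on the bench along its x axis, 157 mm long, 26 mm high. Leave alone.
- punch: steel strap punch lying on the bench along its x axis, 135 mm long, 18 mm high. Leave alone.
Mind the look-alikes: they are no part of the job. There is more than one size of the board; the job needs the middle-sized.

How it is judged:
On the way, in this order (a step that is already met when the one before it is completed fails the run):
1. the blade arm is up on its upper stop (angle between handle_mid's own x axis and vertical above 2.65 rad), for 0.3 s.
2. the board lies flush against the gauge (angle between handle_mid's own x axis and vertical above 2.65 rad and y of board_lead in the frame of gauge_face between -0.003 and 0.003 m and angle between the x axis of board and the x axis of gauge, either way round below 0.03 rad and z of board_lead in the frame of gauge_face between -0.003 and 0.003 m and x of board_lead in the frame of gauge_face between -0.08 and 0.08 m), for 0.2 s.
At the end, for the whole second after the job is handed in: The blade arm stays at its upper stop by itself (handle over 62 degrees above level; the stop is at 66). The board lies still and flat on the bed, its leading edge within 3 mm of the gauge's face and 0.03 rad of parallel to it, its middle within 80 mm of the gauge's middle along it (all of step 2 and linear speed of board below 0.01 m/s); the robot touches nothing.
It fails at once if the board is lifted or tipped (more than 12 mm up or 0.15 rad) (z of any of board_lead, board_tail in the frame of gauge_face above 0.012 m or angle between board's own z axis and vertical above 0.15 rad).
It fails at once if the robot touches the blade (more than 0.5 N) (contact force between any of the fingers, the arm and blade above 0.5 N).
It fails at once if the blade arm is flung (faster than 3.5 rad/s) (angular speed of blade above 3.5 rad/s).
It fails at once if another tool or container is moved more than 20 mm or tipped (distance of any of rivet_tin, edge_paint, thread_cone, mallet, brush, awl, punch from where it was at the start of the episode above 0.02 m or angle between any of rivet_tin, edge_paint, thread_cone, mallet, brush, awl, punch's own z axis and vertical above 0.3 rad).
It also fails if it takes over 58 s, if anything falls off the work surface, if the arm or the gripper's body presses on something with over 40 N, if the wrist force passes 120 N, or if a joint passes its speed limit or range.

### The arm

A 7-joint arm with a two-finger parallel gripper is mounted at the origin on the work surface. World frame = base frame: x ahead of the robot, y to its left, z up, the work surface at z = 0. Lengths are in m, angles in rad, forces in N, time in s.
With the tool pointing down it reaches from about 0.425 to 0.925 m from the base axis. Payload 6.8 kg.
Tool frame: the origin (TCP) lies at the very end of the fingers, on their centre line; the grasp point (between the pads) lies r.grasp_offset behind it (r.grasp_offset is the distance from the TCP to the grasp point, in m); z points along the fingers, y is the direction in which the jaws open and shut (so a half turn about z gives the same grasp; the last joint's range is limited). The gripper opens to 85 mm and grips with 20 to 120 N. Pads are 22 mm wide; open, the fingers measure 114 mm over their backs; the gripper's body (76 mm by 85 mm) begins 54 mm behind the grasp point. The pads swing forward as they close: fully open they stand 13 mm farther back than shut.
Start: joints at [-1.358, 0.477, 0.022, 1.555, -0.011, 1.109, -0.083], TCP at [0.213, 0.641, 0.231] pointing down, gripper open.
Joint ranges: [-2.96, 2.96], [-0.34, 2.1], [-1.41, 1.46], [0.24, 2.44], [-1.37, 4.51], [0.17, 1.92], [-2.96, 2.96]. Speed limits (rad/s): [2.39, 2.39, 3.14, 3.14, 3.14, 3.14, 3.14].

### API

Orientations are given as a rotation vector (axis times angle).
In Python, from bench import r gives the robot as it stands.
- The arm moves only by the shell command python3 -m jog 'ROWS' [FORCE]. ROWS is JSON, one flat list of numbers, 7 for each row, row after row: the turn, a rotation vector about the tool's x, y, z normalised to -1 to 1, where 1 is 180 degrees, then the shift along the tool's x, y, z normalised to -1 to 1, where 1 is 200 mm, then the opening, from 0 (shut) to 1 (fully open). In form: [wx, wy, wz, x, y, z, hand, wx, wy, wz, x, y, z, hand, ...]. A call has 1 to 12 rows; each row is the pose to reach, as a shift and turn from the pose measured when the call began, along the tool's axes at that moment, turning the shorter way round; what a row does not reach only later rows make up. A row lasts 1/10 s, in which the tool goes at most 50 mm and 8.59 degrees, less where a joint would pass 70% of its speed; a pose out of reach is approached as far as the arm can. A call with a number of a shift or a turn outside -1 to 1 is refused whole. A call with a gripper value outside its range is refused whole. The fingers move at their own pace and stop on an object; FORCE is the grip in N (left out, the last holds). Time passes only in rows, so rows that repeat a pose let the fingers close. It gives the time, the measured TCP pose, the force and the opening at its end, in the units of the state.
- r.get_obs(): the state, without advancing time (a new reading comes with each control period).
- r.grab_frame(name): name is "scene" or "top"; returns the picture (400x640x3 uint8, red, green, blue); there is no depth.
- r.calibration(name): a dict with "K" (3x3 intrinsics, pixels), "dist_coeffs" ([k1, k2, p1, p2, k3] as OpenCV has them; the pictures are not rectified), "origin" and "rotation" of the camera in the world. Camera axes: x right, y up, looking along -z (the intrinsics and any distortion apply to the point x, -y, -z); pixel columns grow to the right and rows downward; lengths in m; the calibration is good to about 2 mm. A picture is of the moment at which its call begins. calibration takes no time and is no camera call.
- r.hand_in(): hands the job in, once; it reports no verdict.
The state is a dict: "clock": time; "joints": joint angles; "qvel": joint speeds; "tau": joint torques, N m; "tcp_pos": TCP position; "orientation": TCP orientation; "contact_force": force on the tool from outside, world axes, zero at the start; "moment": the same for the moment, N m; "grip_width": finger opening in m.
Only numpy, scipy, OpenCV 4.12 (cv2) and the standard library are available. Lean on these libraries where they do the work, as an engineer would, in place of code of your own. Each camera call takes 0.05 s, during which the arm holds its last target.

## Working session

There is one attempt and no reset: what is moved stays moved. The work goes in short steps, Python scripts to look and compute and a shell command to move; the robot and the scene stay as the last step left them, time stands still between calls to the robot, and variables do not carry over. Pictures are saved under pics/ and viewed, and the job is handed in when it is done.

```bash
ls; mkdir -p pics; python3 - <<'E'
from bench import r
import cv2,json
o=r.get_obs();print(o)
for n in("scene","top"):
    im=r.grab_frame(n);cv2.imwrite(f"pics/{n}0.png",im[:,:,::-1])
    c=r.calibration(n);print(n,c)
print(r.grasp_offset)
E
```

```text
pics
{'clock': 0.0, 'joints': array([-1.35812005,  0.47779884,  0.02235777,  1.55642949, -0.01148518,
        1.10935306, -0.08313983]), 'qvel': array([ 9.19199776e-05, -3.78473467e-04,  1.41773848e-03, -8.14776037e-04,
       -2.52588793e-04, -3.30318883e-04, -3.52148160e-03]), 'tau': array([ 1.28365540e-03, -5.96434271e+01,  1.60813518e+00, -2.81192458e+01,
        1.24344896e-02,  9.02071421e-03, -2.46746197e-05]), 'tcp_pos': array([0.21267064, 0.63999214, 0.23033623]), 'orientation': array([-5.01736929e-01, -3.10112706e+00,  2.91394895e-03]), 'contact_force': array([ 0.69631492, -0.03020825,  0.81050254]), 'moment': array([ 0.00240681, -0.06319531, -0.00350969]), 'grip_width': 0.0855390348459812}
scene {'K': array([[465.54287149,   0.        , 325.27548955],
       [  0.        , 465.54287149, 185.56287946],
       [  0.        ,   0.        ,   1.        ]]), 'dist_coeffs': array([-0.05236247,  0.        ,  0.        ,  0.        ,  0.        ]), 'origin': array([ 1.47137934, -0.11872906,  0.89644468]), 'rotation': array([0.6975791 , 0.61307994, 1.3436785 ])}
top {'K': array([[376.16623923,   0.        , 316.44591412],
       [  0.        , 376.16623923, 200.49720613],
       [  0.        ,   0.        ,   1.        ]]), 'dist_coeffs': array([-0.04655367,  0.        ,  0.        ,  0.        ,  0.        ]), 'origin': array([ 0.45659072, -0.03138562,  1.33520667]), 'rotation': array([ 0.06652234, -0.06326197, -1.56918913])}
0.0187
```

View pics/scene0.png

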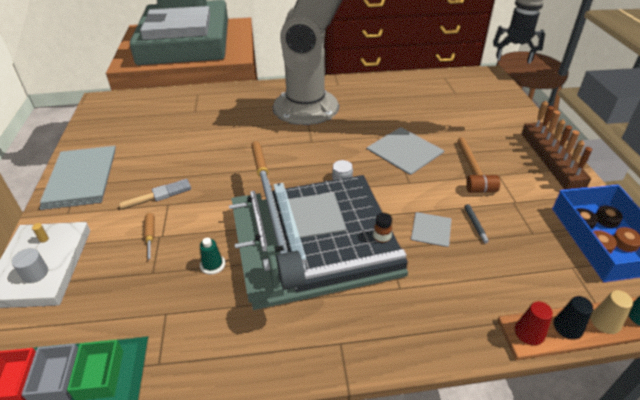

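View pics/top0.png

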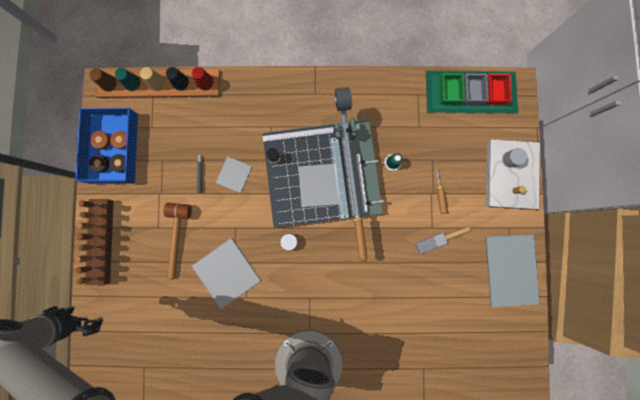

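```bash
cat > h.py <<'E'
import numpy as np,cv2
from bench import r
from scipy.spatial.transform import Rotation as R
def ray(n,uv):
    c=r.calibration(n);p=cv2.undistortPoints(np.array([[uv]],float),c['K'],c['dist_coeffs'])[0,0]
    d=R.from_rotvec(c['rotation']).apply([p[0],-p[1],-1]);return np.array(c['origin']),d
def cast(n,uv,z):
    o,d=ray(n,uv);return o+d*(z-o[2])/d[2]
def proj(n,P):
    c=r.calibration(n);q=R.from_rotvec(c['rotation']).inv().apply(np.array(P,float)-c['origin'])
    q=q*[1,-1,-1];return cv2.projectPoints(q.reshape(-1,1,3),np.zeros(3),np.zeros(3),c['K'],c['dist_coeffs'])[0][:,0]
def crop(n,im,x0,y0,x1,y1,s,f):
    c=cv2.resize(im[y0:y1,x0:x1],None,fx=s,fy=s,interpolation=cv2.INTER_CUBIC);cv2.imwrite(f,c)
E
python3 - <<'E'
from h import *
a=cv2.imread('pics/top0.png');crop('top',a,250,80,410,270,3.15*1,'pics/tc.png')
crop('top',a,250,110,400,235,5,'pics/tc2.png')
a=cv2.imread('pics/scene0.png');crop('s',a,220,130,420,310,3.2,'pics/sc.png')
E
```

```text
(no output)
```

View pics/tc2.png

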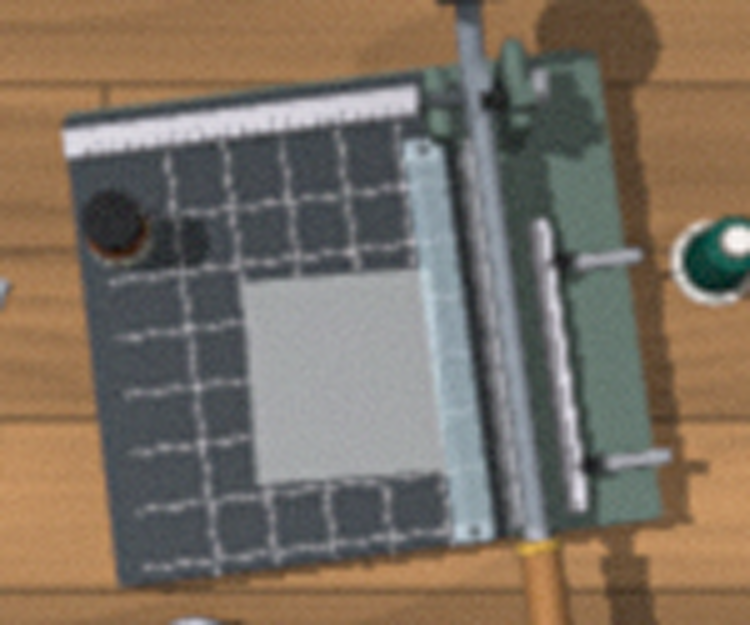

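View pics/sc.png

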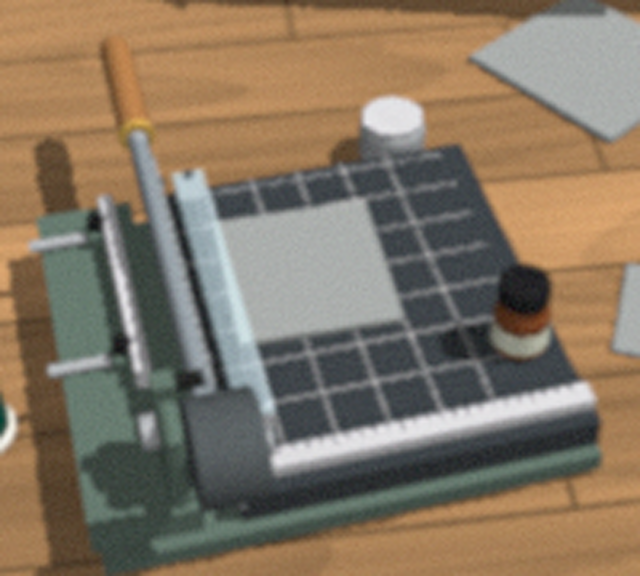

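View pics/tc.png

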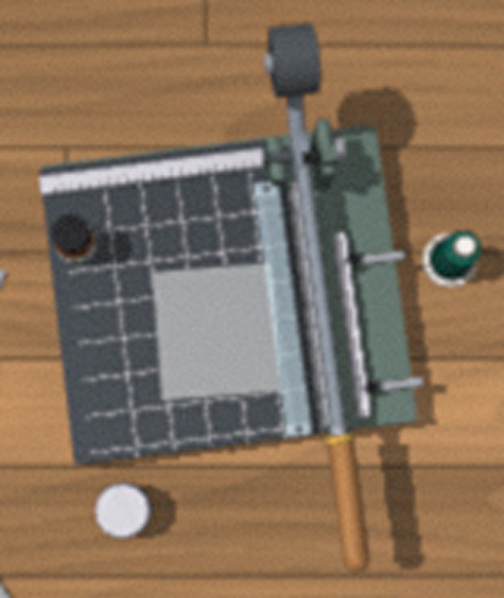

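```bash
python3 - <<'E'
from h import *
p2=lambda u,v:((u+.5)/5+249.5,(v+.5)/5+109.5)
p1=lambda u,v:((u+.5)/3.15+249.5,(v+.5)/3.15+79.5)
for k,uv,z in [('bedNL',p2(122,587),.05),('bedFL',p2(64,120),.055),('guardF',p2(422,143),.072),('guardN',p2(475,541),.072),
 ('gaugeF+y',p2(533,220),.072),('gaugeN+y',p2(572,512),.072),('gaugeF-y',p2(548,218),.072),('gaugeN-y',p2(588,510),.072),
 ('ring',p2(536,548),.11),('ringtc',p1(340,438),.11),('hend',p1(355,568),.11),
 ('bFL',p2(244,284),.055),('bNL',p2(258,485),.055),('bNR',p2(443,473),.055),('bFR',p2(421,270),.055),
 ('tin',p1(124,510),.048)]:
    print(k,cast('top',uv,z).round(4))
ps=lambda u,v:((u+.5)/3.2+219.5,(v+.5)/3.2+129.5)
print('scene')
for k,uv,z in [('bFL',ps(402,318),.055),('bNL',ps(365,198),.055),('bNR',ps(228,216),.055),('bedNL',ps(458,147),.05),('hend',ps(115,40),.11),('ring',ps(137,130),.11)]:
    print(k,cast('scene',uv,z).round(4))
E
```

```text
bedNL [0.4722 0.1161 0.05  ]
bedFL [0.7958 0.1593 0.055 ]
guardF [ 0.7751 -0.0886  0.072 ]
guardN [ 0.503  -0.1233  0.072 ]
gaugeF+y [ 0.7217 -0.1641  0.072 ]
gaugeN+y [ 0.5225 -0.1887  0.072 ]
gaugeF-y [ 0.7231 -0.1744  0.072 ]
gaugeN-y [ 0.5238 -0.1995  0.072 ]
ring [ 0.497  -0.1603  0.11  ]
ringtc [ 0.4986 -0.1629  0.11  ]
hend [ 0.3653 -0.1773  0.11  ]
bFL [0.6804 0.0335 0.055 ]
bNL [0.5417 0.0233 0.055 ]
bNR [ 0.55   -0.1029  0.055 ]
bFR [ 0.6902 -0.0884  0.055 ]
tin [0.4228 0.0646 0.048 ]
scene
bFL [0.6827 0.0348 0.055 ]
bNL [0.5403 0.0265 0.055 ]
bNR [ 0.5474 -0.0903  0.055 ]
bedNL [0.4785 0.1191 0.05  ]
hend [ 0.3594 -0.1756  0.11  ]
ring [ 0.4913 -0.1596  0.11  ]
```

The board candidates in the top view are the grey square on the bed (320,185), the small one on the bench (234,174), the large one (226,272) and the plate on the right (513,270). The one on the bed measures about 140 x 127 mm, so I choose that one. It lies level with the guard and shows clearly in the close crop. I get a shear origin of about (0.634,-0.132) with yaw 0.127, and the handle middle at about (0.435,-0.170).

```bash
cat >> h.py <<'E'
TH=0.127;S=np.array([.6343,-.1318,0])
ex=np.array([np.cos(TH),np.sin(TH),0]);ey=np.array([-np.sin(TH),np.cos(TH),0]);ez=np.array([0,0,1.])
def W(x,y,z):return S+ex*x+ey*y+ez*z
def L(p):d=np.array(p)-S;return np.array([d@ex,d@ey,d[2]])
def ori(tdeg,yaw=0):
    t=np.radians(tdeg);a=R.from_rotvec([0,0,yaw]).apply(ex);b=np.cross(ez,a)
    z=-np.cos(t)*ez-np.sin(t)*b;return R.from_matrix(np.stack([np.cross(a,z),a,z],1))
def go(p,Rt):
    o=r.get_obs();R0=R.from_rotvec(o['orientation'])
    w=(R0.inv()*Rt).as_rotvec()/np.pi;s=R0.inv().apply(np.array(p)-o['tcp_pos'])/.2
    print('row',w.round(3),s.round(3),'dist',np.linalg.norm(s)*.2)
def st():
    o=r.get_obs();Rm=R.from_rotvec(o['orientation']).as_matrix()
    print('t',o['clock'],'tcp',o['tcp_pos'].round(4),'local',L(o['tcp_pos']).round(4),'z',Rm[:,2].round(3),'y',Rm[:,1].round(3),'F',o['contact_force'].round(2),'w',o['grip_width'].round(4),'q',o['joints'].round(2))
E
python3 - <<'E'
from h import *
st();go([.40,.50,.33],ori(0))
E
```

```text
Traceback (most recent call last):
  File "h.py", line 27, in st
    print('t',o['clock'],'tcp',o['tcp_pos'].round(4),'local',L(o['tcp_pos']).round(4),'z',Rm[:,2].round(3),'y',Rm[:,1].round(3),'F',o['contact_force'].round(2),'w',o['grip_width'].round(4),'q',o['joints'].round(2))
                                                                                                                                                                    ^^^^^^^^^^^^^^^^^^^^^
AttributeError: 'float' object has no attribute 'round'
```

```bash
sed -i "s/o\['grip_width'\].round(4)/round(o['grip_width'],4)/" h.py
python3 - <<'E'
from h import *
st();go([.37,.52,.33],ori(0))
E
```

```text
t 0.1 tcp [0.2127 0.6401 0.2304] local [-0.3204  0.819   0.2304] z [-0.    -0.002 -1.   ] y [ 0.315  0.949 -0.002] F [-0.06  0.11  0.04] w 0.0857 q [-1.36  0.48  0.02  1.56 -0.01  1.11 -0.08]
row [-0.     0.     0.357] [-0.936 -0.323 -0.497] dist 0.2215266523386495
```

```bash
python3 -m jog '[0,0,0.1,-0.4,-0.1,-0.3,0, 0,0,0.2,-0.9,-0.3,-0.5,0, 0,0,0.357,-0.94,-0.32,-0.5,0, 0,0,0.357,-0.94,-0.32,-0.5,0, 0,0,0.357,-0.94,-0.32,-0.5,0, 0,0,0.357,-0.94,-0.32,-0.5,0, 0,0,0.357,-0.94,-0.32,-0.5,0, 0,0,0.357,-0.94,-0.32,-0.5,0, 0,0,0.357,-0.94,-0.32,-0.5,0]'
python3 - <<'E'
from h import *
st();go([.47,.33,.35],ori(0))
E
```

```text
clock: 1.0
tcp_pos: [0.3707, 0.52, 0.3301]
orientation: [2.074, 2.358, -0.004]
contact_force: [-0.0, -0.4, 0.7]
grip_width: -0.0002
t 1.0 tcp [0.3707 0.52   0.3301] local [-0.1789  0.68    0.3301] z [-0.001 -0.002 -1.   ] y [ 0.992  0.128 -0.001] F [-0.03 -0.37  0.67] w -0.0002 q [-1.27  0.35  0.3   1.54 -0.11  1.27 -0.83]
row [-0.     0.001  0.   ] [-1.006  0.371 -0.098] dist 0.21533373301427916
```

```bash
python3 -m jog '[0,0,0,-1,0.37,-0.1,0, 0,0,0,-1,0.37,-0.1,0, 0,0,0,-1,0.37,-0.1,0, 0,0,0,-1,0.37,-0.1,0, 0,0,0,-1,0.37,-0.1,0, 0,0,0,-1,0.37,-0.1,0]'
python3 - <<'E'
from h import *
st();go([.48,.13,.35],ori(0))
E
```

```text
clock: 1.6
tcp_pos: [0.4713, 0.3282, 0.351]
orientation: [2.078, 2.354, -0.003]
contact_force: [-0.7, 0.9, -0.1]
grip_width: -0.0003
t 1.6 tcp [0.4713 0.3282 0.351 ] local [-0.1034  0.477   0.351 ] z [ 0.    -0.002 -1.   ] y [ 0.992  0.124 -0.   ] F [-0.71  0.89 -0.07] w -0.0003 q [-1.04  0.22  0.39  1.67 -0.09  1.27 -0.51]
row [-0.     0.001 -0.001] [-0.989 -0.08   0.007] dist 0.19840905651084162
```

```bash
python3 -m jog '[0,0,0,-1,-0.08,0,0, 0,0,0,-1,-0.08,0,0, 0,0,0,-1,-0.08,0,0, 0,0,0,-1,-0.08,0,0, 0,0,0,-1,-0.08,0,0, 0,0,0,-1,-0.08,0,0]'
python3 - <<'E'
from h import *
st();go(W(-.2,.18,.26),ori(55))
E
```

```text
clock: 2.2
tcp_pos: [0.48, 0.1285, 0.3515]
orientation: [2.078, 2.355, -0.002]
contact_force: [0.3, 1.5, 0.4]
grip_width: -0.0005
t 2.2 tcp [0.48   0.1285 0.3515] local [-0.1201  0.2777  0.3515] z [ 0.    -0.002 -1.   ] y [ 0.992  0.125 -0.   ] F [0.29 1.54 0.41] w -0.0005 q [-0.86  0.07  0.51  1.83 -0.03  1.25 -0.22]
row [-0.    -0.305 -0.001] [-0.489 -0.398  0.458] dist 0.15590151587926437
```

```bash
python3 -m jog '[0,-0.305,0,-0.25,-0.4,0.1,0, 0,-0.305,0,-0.25,-0.4,0.1,0, 0,-0.305,0,-0.25,-0.4,0.1,0, 0,-0.305,0,-0.25,-0.4,0.1,0, 0,-0.305,0,-0.25,-0.4,0.1,0, 0,-0.305,0,-0.25,-0.4,0.1,0, 0,-0.305,0,-0.25,-0.4,0.1,0, 0,-0.305,0,-0.25,-0.4,0.1,0]'
python3 - <<'E'
from h import *
st();go(W(-.195,.101,.150),ori(55))
im=r.grab_frame('scene');cv2.imwrite('pics/s1.png',im[:,:,::-1])
E
```

```text
clock: 3.0
tcp_pos: [0.4063, 0.073, 0.3297]
orientation: [1.512, 1.732, -0.794]
contact_force: [0.0, 0.6, -0.1]
grip_width: 0.0002
t 3.0 tcp [0.4063 0.073  0.3297] local [-0.2003  0.2321  0.3297] z [ 0.107 -0.814 -0.571] y [ 0.991  0.133 -0.004] F [ 0.05  0.55 -0.11] w 0.0002 q [-1.12  0.25  0.29  2.02  0.63  1.59 -0.9 ]
row [0.001 0.001 0.002] [0.363 0.025 1.051] dist 0.22246236742573716
```

View pics/s1.png

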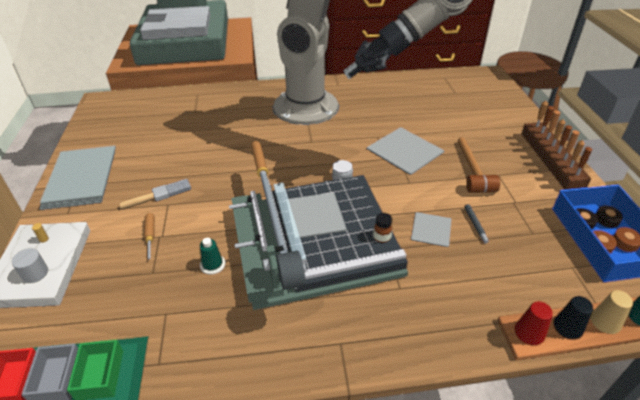

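The scene view shows the shut gripper tilted, at about (355,68), with the arm clear of everything. Next I go to the pre-approach pose.

```bash
python3 -m jog '[0,0,0,0.36,0.025,0.3,0, 0,0,0,0.36,0.025,0.6,0, 0,0,0,0.36,0.025,1,0, 0,0,0,0.36,0.025,1,0, 0,0,0,0.36,0.025,1,0, 0,0,0,0.36,0.025,1,0]'
python3 - <<'E'
from h import *
st();go(W(-.195,-.026,.064),ori(55))
print(proj('scene',r.get_obs()['tcp_pos']),proj('scene',W(-.2,-.013,.11)))
im=r.grab_frame('scene');cv2.imwrite('pics/s2.png',im[:,:,::-1])
E
```

```text
clock: 3.65
tcp_pos: [0.426, -0.0513, 0.1562]
orientation: [1.519, 1.729, -0.796]
contact_force: [0.7, -0.1, 0.2]
grip_width: 0.0003
t 3.65 tcp [ 0.426  -0.0513  0.1562] local [-0.1964  0.1063  0.1562] z [ 0.102 -0.813 -0.573] y [ 0.992  0.127 -0.004] F [ 0.7  -0.13  0.2 ] w 0.0003 q [-0.93  0.49  0.36  2.26  0.77  1.08 -1.06]
row [-0.001  0.     0.001] [-0.001  0.009  0.806] dist 0.16122678388221723
[[299.95651049 138.95002878]] [[258.12219198 158.41410569]]
```

View pics/s2.png

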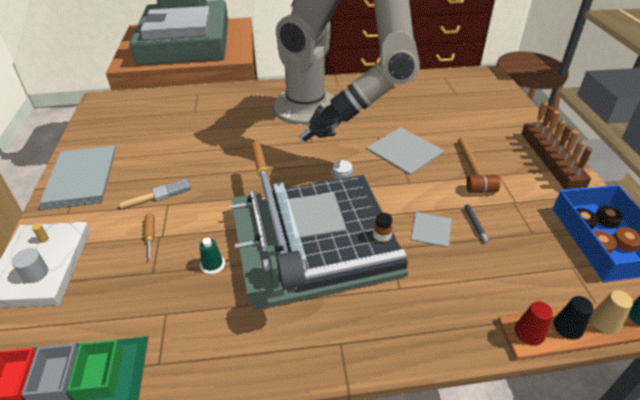

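The fingertip at about (305,138) matches its projection. The handle at about (261,158) also matches, so I slide in beneath it.

```bash
python3 -m jog '[0,0,0,0,0,0.15,0, 0,0,0,0,0,0.3,0, 0,0,0,0,0,0.45,0, 0,0,0,0,0,0.6,0, 0,0,0,0,0,0.7,0, 0,0,0,0,0,0.8,0, 0,0,0,0,0,0.8,0]'
python3 - <<'E'
from h import *
st();go(W(-.195,-.026,.064)+ez*.05,ori(55))
im=r.grab_frame('scene');crop('s',im[:,:,::-1],200,80,400,230,4,'pics/s3.png')
E
```

```text
clock: 4.4
tcp_pos: [0.4449, -0.1792, 0.065]
orientation: [1.519, 1.729, -0.791]
contact_force: [-0.5, 0.2, 0.6]
grip_width: 0.0
t 4.4 tcp [ 0.4449 -0.1792  0.065 ] local [-0.1939 -0.023   0.065 ] z [ 0.105 -0.812 -0.574] y [ 0.992  0.128 -0.001] F [-0.48  0.22  0.57] w 0.0 q [-0.74  0.73  0.46  2.33  1.09  0.72 -1.26]
row [ 0. -0.  0.] [-0.209 -0.006 -0.128] dist 0.049073696291975964
```

View pics/s3.png

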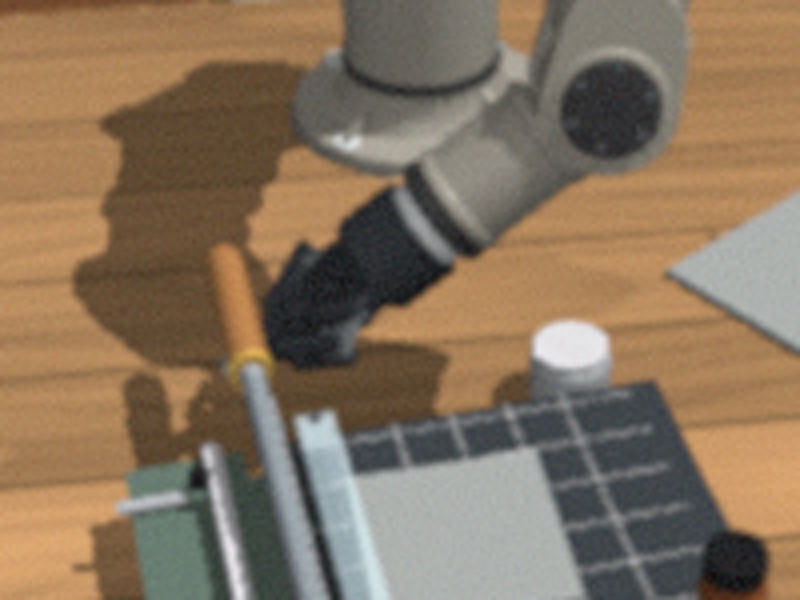

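The shut fingers are under the handle, just below the brass ring in the crop at about (270,330). I go in a little deeper, then push up along the arc.

```bash
python3 -m jog '[0,0,0,0,0,0.07,0, 0,0,0,0,0,0.07,0]'; python3 -m jog '[0,0,0,-0.05,0,-0.035,0, 0,0,0,-0.1,0,-0.07,0, 0,0,0,-0.16,0.01,-0.11,0, 0,0,0,-0.22,0.02,-0.155,0, 0,0,0,-0.29,0.035,-0.2,0, 0,0,0,-0.36,0.06,-0.25,0, 0,0,0,-0.43,0.08,-0.3,0, 0,0,0,-0.43,0.08,-0.3,0]'
python3 - <<'E'
from h import *
st()
im=r.grab_frame('scene');crop('s',im[:,:,::-1],200,50,400,200,4,'pics/s4.png')
E
```

```text
clock: 4.65
tcp_pos: [0.4479, -0.1883, 0.0575]
orientation: [1.519, 1.73, -0.786]
contact_force: [0.8, -0.4, 0.1]
grip_width: -0.0
clock: 5.45
tcp_pos: [0.4655, -0.1847, 0.1642]
orientation: [1.52, 1.73, -0.779]
contact_force: [0.4, 1.3, -1.0]
grip_width: -0.0001
t 5.45 tcp [ 0.4655 -0.1847  0.1642] local [-0.1741 -0.0311  0.1642] z [ 0.112 -0.808 -0.578] y [0.991 0.132 0.007] F [ 0.45  1.27 -1.04] w -0.0001 q [-0.74  0.49  0.51  2.29  1.01  0.89 -0.98]
```

View pics/s4.png

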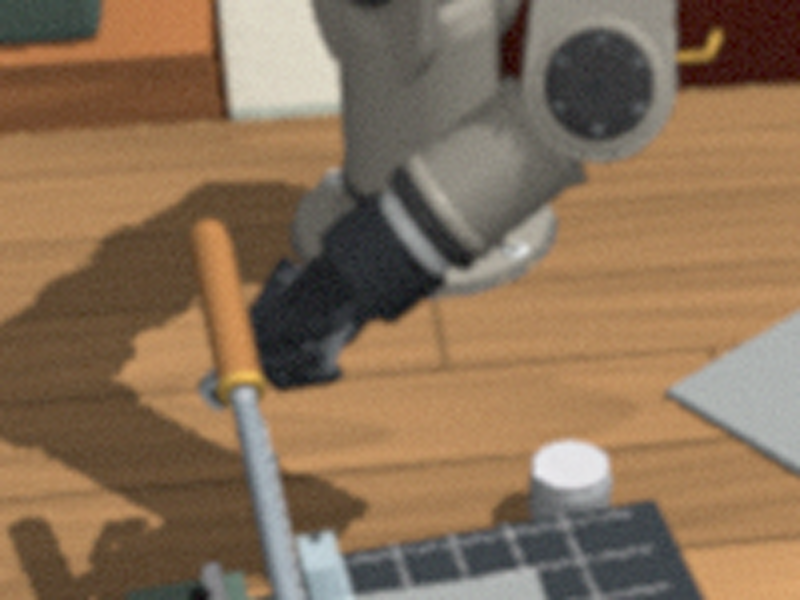

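```bash
python3 - <<'E'
from h import *
f=lambda p:((proj('scene',p)[0]-[200,50])*4).round()
o=r.get_obs();print('tcp',f(o['tcp_pos']))
for ph in(.2,.24,.28,.32):
    g=lambda a,b=.01:W(.165-a*np.cos(ph)-b*np.sin(ph),-.013,.1+a*np.sin(ph)+b*np.cos(ph))
    print(ph,'ring',f(g(.305)),'end',f(g(.44)))
im=r.grab_frame('top');crop('s',im[:,:,::-1],280,80,440,280,3,'pics/t4.png')
E
```

```text
tcp [203. 397.]
0.2 ring [238. 418.] end [206. 274.]
0.24 ring [237. 406.] end [204. 256.]
0.28 ring [236. 393.] end [202. 238.]
0.32 ring [235. 381.] end [200. 220.]
```

View pics/t4.png

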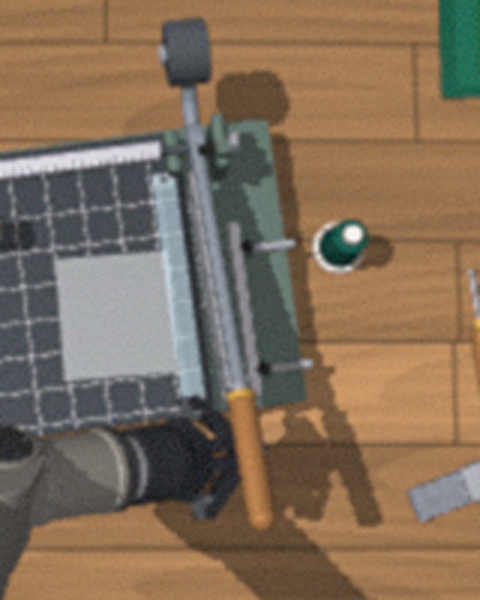

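The top crop shows the fingers under the middle of the handle at about (235,455), with the ring at (240,393) and the handle end at (262,522). The arm is at about 0.31 rad, so I carry on past the balance point.

```bash
python3 -m jog '[0,0,0,-0.06,0.025,-0.04,0, 0,0,0,-0.123,0.055,-0.086,0, 0,0,0,-0.185,0.09,-0.13,0, 0,0,0,-0.25,0.13,-0.178,0, 0,0,0,-0.31,0.175,-0.22,0, 0,0,0,-0.377,0.225,-0.264,0, 0,0,0,-0.43,0.275,-0.305,0, 0,0,0,-0.49,0.33,-0.344,0, 0,0,0,-0.54,0.39,-0.38,0, 0,0,0,-0.595,0.45,-0.416,0, 0,0,0,-0.595,0.45,-0.416,0, 0,0,0,-0.595,0.45,-0.416,0]'
python3 - <<'E'
from h import *
st()
im=r.grab_frame('scene');crop('s',im[:,:,::-1],150,0,410,200,3,'pics/s5.png')
E
```

```text
clock: 6.75
tcp_pos: [0.5521, -0.1742, 0.3071]
orientation: [1.519, 1.732, -0.784]
contact_force: [0.2, -0.5, -0.2]
grip_width: 0.0003
t 6.75 tcp [ 0.5521 -0.1742  0.3071] local [-0.0869 -0.0316  0.3071] z [ 0.109 -0.809 -0.577] y [0.991 0.131 0.003] F [ 0.19 -0.45 -0.23] w 0.0003 q [-0.73  0.33  0.54  2.01  0.89  1.14 -0.59]
```

View pics/s5.png

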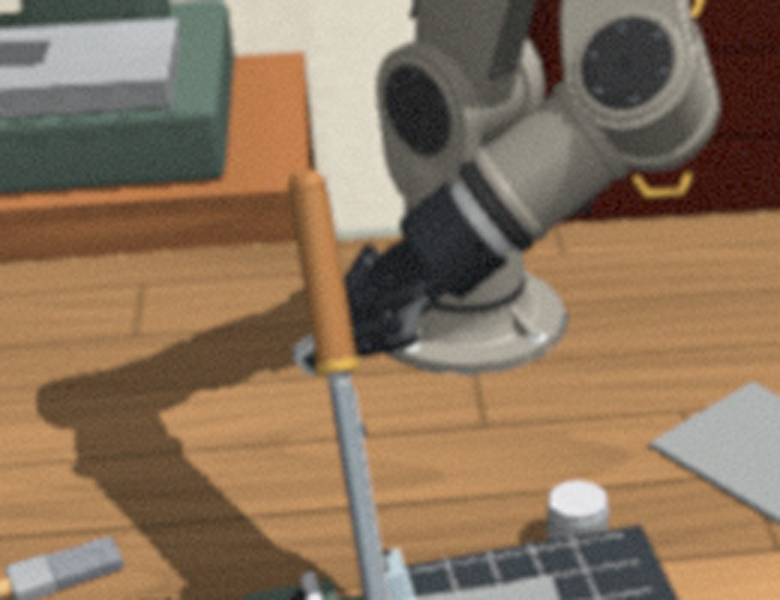

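```bash
python3 -m jog '[0,0,0,0,0,0,0, 0,0,0,0,0,0,0, 0,0,0,0,0,0,0]'
python3 - <<'E'
from h import *
st()
im=r.grab_frame('scene');crop('s',im[:,:,::-1],150,0,410,200,3,'pics/s6.png')
f=lambda p:((proj('scene',p)[0]-[150,0])*3).round()
for ph in(.6,.7,.8,.9,1,1.15):
    g=lambda a,b=.01:W(.165-a*np.cos(ph)-b*np.sin(ph),-.013,.1+a*np.sin(ph)+b*np.cos(ph))
    print(ph,'ring',f(g(.305)),'end',f(g(.44)))
E
```

```text
clock: 7.1
tcp_pos: [0.5513, -0.1744, 0.3065]
orientation: [1.519, 1.733, -0.786]
contact_force: [0.7, -0.4, 0.1]
grip_width: -0.0
t 7.1 tcp [ 0.5513 -0.1744  0.3065] local [-0.0877 -0.0318  0.3065] z [ 0.108 -0.81  -0.577] y [0.991 0.131 0.001] F [ 0.72 -0.39  0.08] w -0.0 q [-0.73  0.33  0.54  2.01  0.89  1.14 -0.59]
0.6 ring [324. 384.] end [295. 231.]
0.7 ring [325. 371.] end [295. 206.]
0.8 ring [326. 361.] end [295. 186.]
0.9 ring [328. 355.] end [297. 169.]
1 ring [331. 353.] end [300. 157.]
1.15 ring [337. 358.] end [307. 151.]
```

View pics/s6.png

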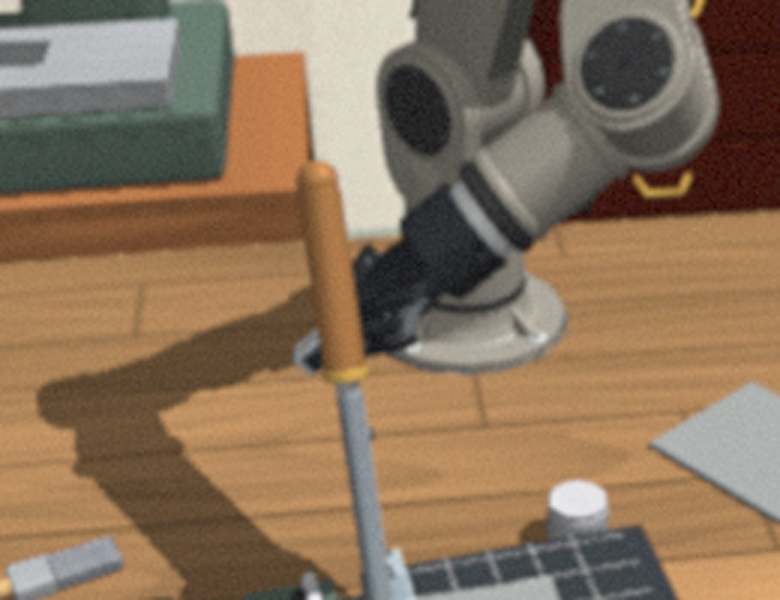

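The arm has swung on by itself: the handle end went from (308,178) to (316,168). Now I back out along the tool axis, moving slightly towards the robot.

```bash
python3 -m jog '[0,0,0,0.02,-0.1,-0.05,0, 0,0,0,0.02,-0.15,-0.2,0, 0,0,0,0,-0.15,-0.45,0, 0,0,0,0,-0.15,-0.7,0, 0,0,0,0,-0.15,-0.95,0, 0,0,0,0,-0.15,-0.95,0]'
python3 - <<'E'
from h import *
st()
im=r.grab_frame('top');cv2.imwrite('pics/t7.png',im[:,:,::-1]);crop('s',im[:,:,::-1],250,60,410,260,3,'pics/t7c.png')
im=r.grab_frame('scene');crop('s',im[:,:,::-1],150,0,410,200,3,'pics/s7.png')
go(W(-.02,.25,.25),ori(0))
E
```

```text
clock: 7.75
tcp_pos: [0.5031, -0.0179, 0.4186]
orientation: [1.514, 1.738, -0.773]
contact_force: [0.2, 0.1, -0.6]
grip_width: 0.0002
t 7.75 tcp [ 0.5031 -0.0179  0.4186] local [-0.1157  0.1296  0.4186] z [ 0.118 -0.806 -0.58 ] y [0.99  0.141 0.006] F [ 0.24  0.06 -0.56] w 0.0002 q [-0.98  0.18  0.44  1.87  0.78  1.57 -0.6 ]
row [0.002 0.304 0.002] [ 1.041  0.492 -0.03 ] dist 0.23047961915036727
```

View pics/t7c.png

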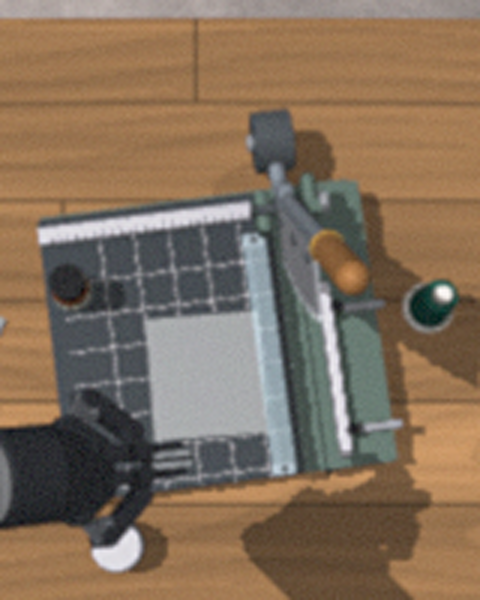

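View pics/s7.png

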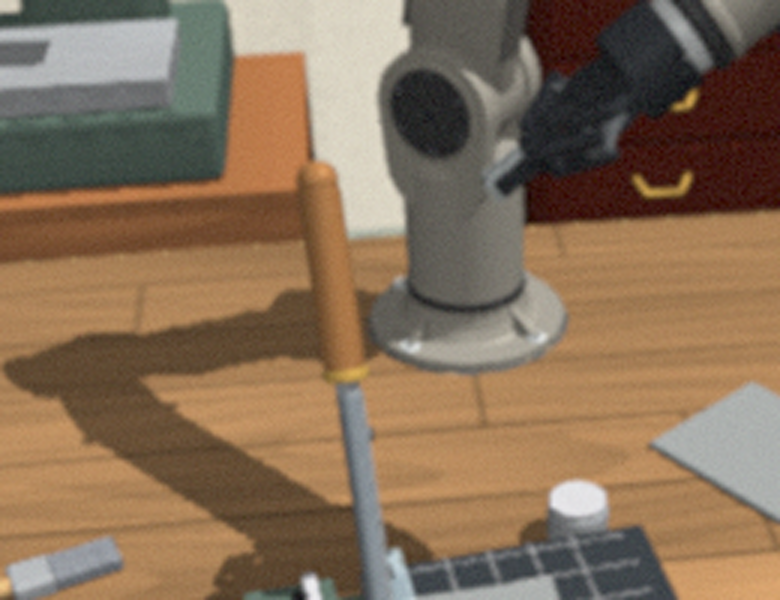

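```bash
python3 - <<'E'
from h import *
a=cv2.imread('pics/t7.png');crop('t',a,285,125,385,230,6,'pics/t7d.png')
def plane(n,uv,y=-.013):
    o,d=ray(n,uv);k=(y-(o-S)@ey)/(d@ey);return L(o+k*d)
q=plane('scene',((318)/3+150,165/3));w=plane('scene',(347/3+150,374/3))
for v in(q,w):print(v,np.arctan2(v[2]-.1,.165-v[0]))
E
```

```text
[ 0.03493414 -0.013       0.5229023 ] 1.2724225224140335
[ 0.08182707 -0.013       0.40174882] 1.3018386482479725
```

View pics/t7d.png

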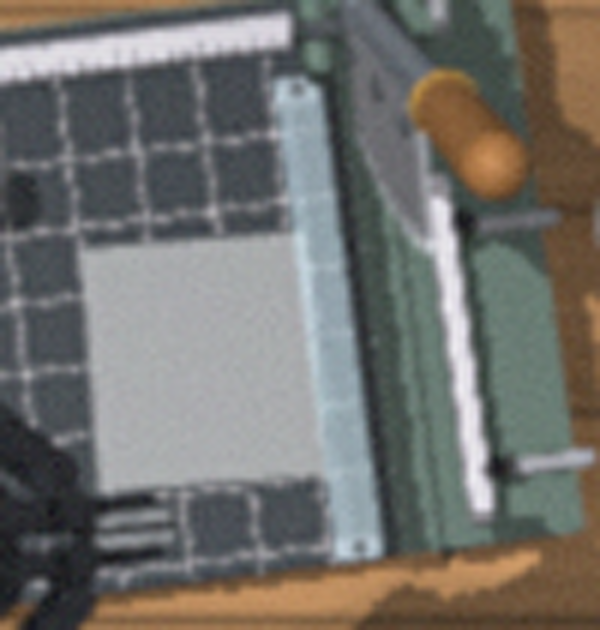

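```bash
python3 - <<'E'
from h import *
p=lambda u,v:((u+.5)/6+284.5,(v+.5)/6+124.5)
for k,uv,z in[('tF',p(81,248),.055),('tN',p(100,489),.055),('gF',p(432,195),.072),('gN',p(473,520),.072),('bnr',p(325,472),.055)]:
    q=cast('top',uv,z);print(k,q.round(4),L(q).round(4))
go(W(-.02,.25,.25),ori(0))
E
```

```text
tF [0.6821 0.0346 0.055 ] [0.0685 0.159  0.055 ]
tN [0.5435 0.0231 0.055 ] [-0.0705  0.1652  0.055 ]
gF [ 0.7096 -0.1653  0.072 ] [ 0.0705 -0.0428  0.072 ]
gN [ 0.525  -0.1867  0.072 ] [-0.1154 -0.0406  0.072 ]
bnr [ 0.5532 -0.1048  0.055 ] [-0.077  0.037  0.055]
row [0.002 0.304 0.002] [ 1.041  0.492 -0.03 ] dist 0.23047961915036727
```

```bash
python3 -m jog '[0,0.304,0,0.3,0.1,-0.1,0, 0,0.304,0,0.6,0.2,-0.1,0, 0,0.304,0,1,0.3,0,0, 0,0.304,0,1,0.4,0,0, 0,0.304,0,1,0.49,0,0, 0,0.304,0,1,0.49,0,0, 0,0.304,0,1,0.49,0,0, 0,0.304,0,1,0.49,0,0]'
python3 - <<'E'
from h import *
st();go(W(-.001,.212,.08),ori(0))
E
```

```text
clock: 8.65
tcp_pos: [0.5836, 0.0978, 0.2524]
orientation: [2.078, 2.354, -0.001]
contact_force: [1.0, -0.5, -0.6]
grip_width: -0.0002
t 8.65 tcp [0.5836 0.0978 0.2524] local [-0.0212  0.2342  0.2524] z [ 0.001 -0.002 -1.   ] y [0.992 0.124 0.001] F [ 1.   -0.49 -0.59] w -0.0002 q [-0.54  0.33  0.34  1.76 -0.12  1.08 -0.04]
row [ 0.     0.001 -0.001] [-0.109  0.101  0.862] dist 0.17498475582739856
```

```bash
python3 -m jog '[0,0,0,-0.1,0.1,0.2,0, 0,0,0,-0.1,0.1,0.4,0, 0,0,0,-0.1,0.1,0.6,0, 0,0,0,-0.1,0.1,0.75,0, 0,0,0,-0.1,0.1,0.86,0, 0,0,0,-0.1,0.1,0.86,0, 0,0,0,-0.1,0.1,0.86,0]'
python3 - <<'E'
from h import *
st();go(W(-.001,.212,.0522),ori(0))
im=r.grab_frame('top');crop('s',im[:,:,::-1],250,110,400,235,5,'pics/t8.png')
im=r.grab_frame('scene');crop('s',im[:,:,::-1],220,100,420,250,4,'pics/s8.png')
E
```

```text
clock: 9.35
tcp_pos: [0.6056, 0.0804, 0.0803]
orientation: [2.078, 2.354, -0.004]
contact_force: [0.3, -0.2, 0.3]
grip_width: -0.0002
t 9.35 tcp [0.6056 0.0804 0.0803] local [-0.0016  0.2141  0.0803] z [-0.    -0.003 -1.   ] y [ 0.992  0.124 -0.001] F [ 0.31 -0.21  0.26] w -0.0002 q [-0.45  0.56  0.29  1.85 -0.22  0.76  0.08]
row [-0.     0.001 -0.001] [-0.01   0.003  0.141] dist 0.028181712135018806
```

View pics/s8.png

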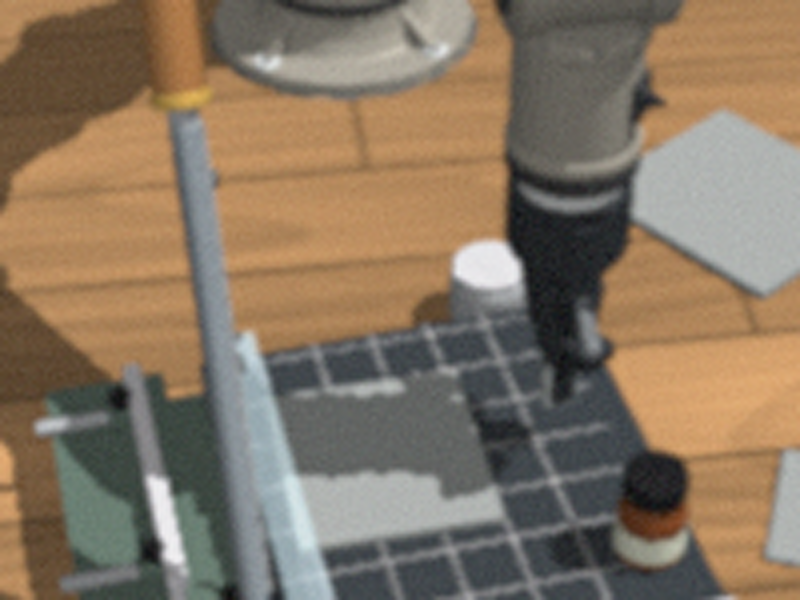

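View pics/t8.png

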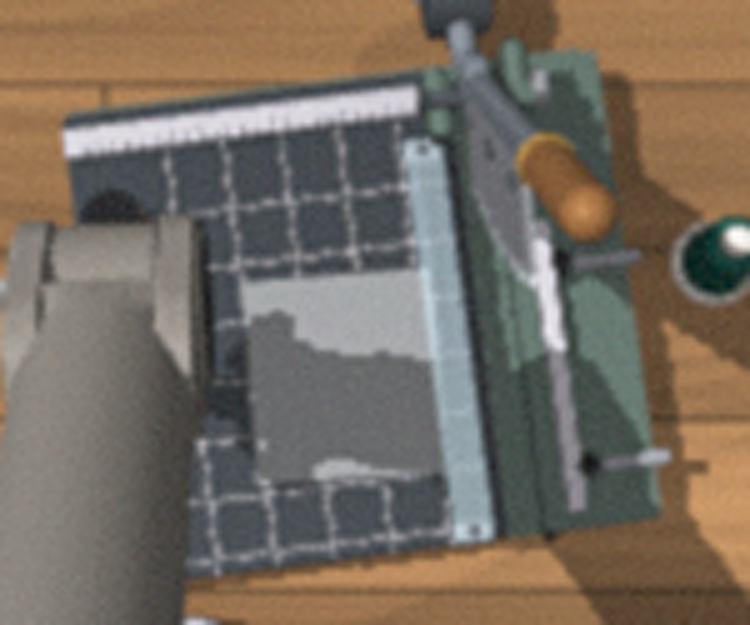

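The fingers are behind the tail edge and clear of the jar, so I lower to bed height.

```bash
python3 -m jog '[0,0,0,0,0,0.05,0, 0,0,0,0,0,0.1,0, 0,0,0,0,0,0.13,0, 0,0,0,0,0,0.14,0, 0,0,0,0,0,0.14,0]'
python3 - <<'E'
from h import *
st();go(W(-.001,.13,.052),ori(0))
E
```

```text
clock: 9.95
tcp_pos: [0.6067, 0.0803, 0.0532]
orientation: [2.077, 2.353, -0.0]
contact_force: [0.1, -0.5, 1.4]
grip_width: 0.0001
t 9.95 tcp [0.6067 0.0803 0.0532] local [-0.0005  0.2139  0.0532] z [ 0.002 -0.002 -1.   ] y [0.992 0.124 0.002] F [ 0.14 -0.55  1.39] w 0.0001 q [-0.44  0.6   0.27  1.86 -0.23  0.71  0.09]
row [ 0.001  0.001 -0.001] [-0.419 -0.001  0.007] dist 0.08386821912888227
```

```bash
python3 -m jog '[0,0,0,-0.05,0,0.006,0, 0,0,0,-0.1,0,0.006,0, 0,0,0,-0.15,0,0.006,0, 0,0,0,-0.19,0,0.006,0, 0,0,0,-0.23,0,0.006,0, 0,0,0,-0.27,0,0.006,0, 0,0,0,-0.31,0,0.006,0, 0,0,0,-0.34,0,0.006,0, 0,0,0,-0.37,0,0.006,0, 0,0,0,-0.37,0,0.006,0]'
python3 - <<'E'
from h import *
st();go(W(-.001,.099,.052),ori(0))
im=r.grab_frame('top');crop('s',im[:,:,::-1],250,110,400,235,5,'pics/t9.png')
im=r.grab_frame('scene');crop('s',im[:,:,::-1],220,100,420,250,4,'pics/s9.png')
E
```

```text
clock: 10.95
tcp_pos: [0.6159, 0.0055, 0.0522]
orientation: [2.078, 2.351, -0.001]
contact_force: [-0.3, 0.0, -0.7]
grip_width: 0.0003
t 10.95 tcp [0.6159 0.0055 0.0522] local [-0.0008  0.1386  0.0522] z [ 0.002 -0.003 -1.   ] y [0.992 0.123 0.002] F [-0.32  0.02 -0.69] w 0.0003 q [-0.31  0.61  0.27  1.85 -0.23  0.71  0.21]
row [ 0.001  0.001 -0.001] [-0.198  0.     0.002] dist 0.039566990567968384
```

View pics/s9.png

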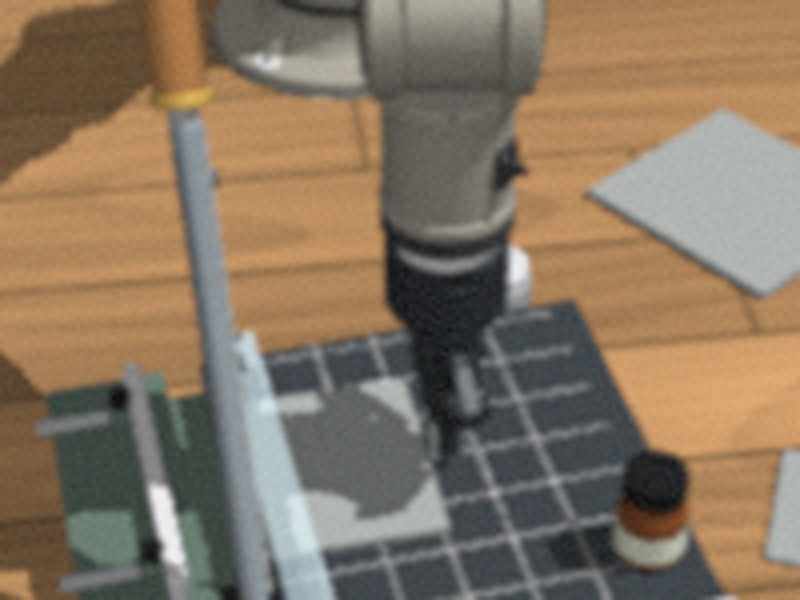

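View pics/t9.png

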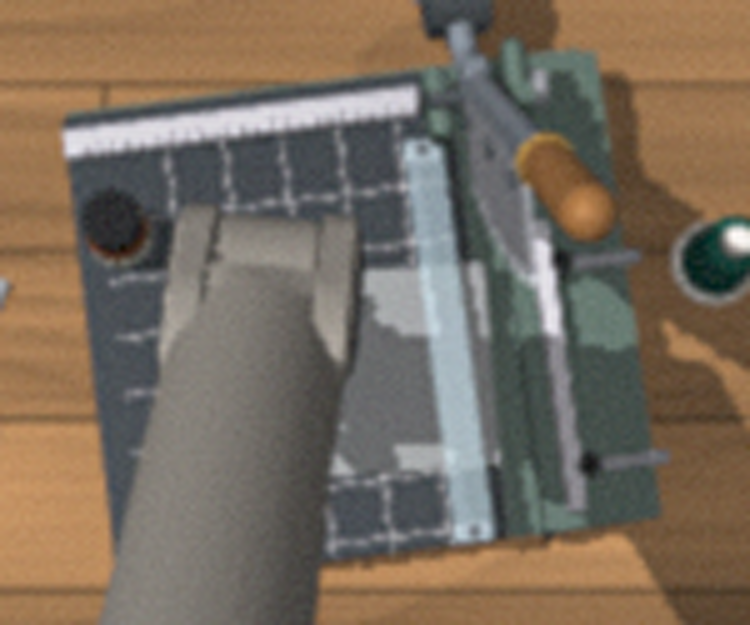

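The board's lead edge now shows beyond the guard at about (490,370), under the raised blade. The arm still has room to the blade, so I go on more slowly.

```bash
python3 -m jog '[0,0,0,-0.03,0,0.002,0, 0,0,0,-0.06,0,0.002,0, 0,0,0,-0.09,0,0.002,0, 0,0,0,-0.12,0,0.002,0, 0,0,0,-0.14,0,0.002,0, 0,0,0,-0.16,0,0.002,0, 0,0,0,-0.17,0,0.002,0, 0,0,0,-0.17,0,0.002,0]'
python3 - <<'E'
from h import *
st()
im=r.grab_frame('top');crop('s',im[:,:,::-1],285,125,385,230,6,'pics/t10.png')
im=r.grab_frame('scene');crop('s',im[:,:,::-1],220,100,420,250,4,'pics/s10.png')
E
```

```text
clock: 11.85
tcp_pos: [0.62, -0.0273, 0.0518]
orientation: [2.078, 2.352, -0.001]
contact_force: [-0.4, 0.4, 0.6]
grip_width: 0.0002
t 11.85 tcp [ 0.62   -0.0273  0.0518] local [-0.001   0.1054  0.0518] z [ 0.002 -0.002 -1.   ] y [0.992 0.123 0.001] F [-0.38  0.35  0.63] w 0.0002 q [-0.25  0.62  0.27  1.84 -0.23  0.72  0.27]
```

View pics/s10.png

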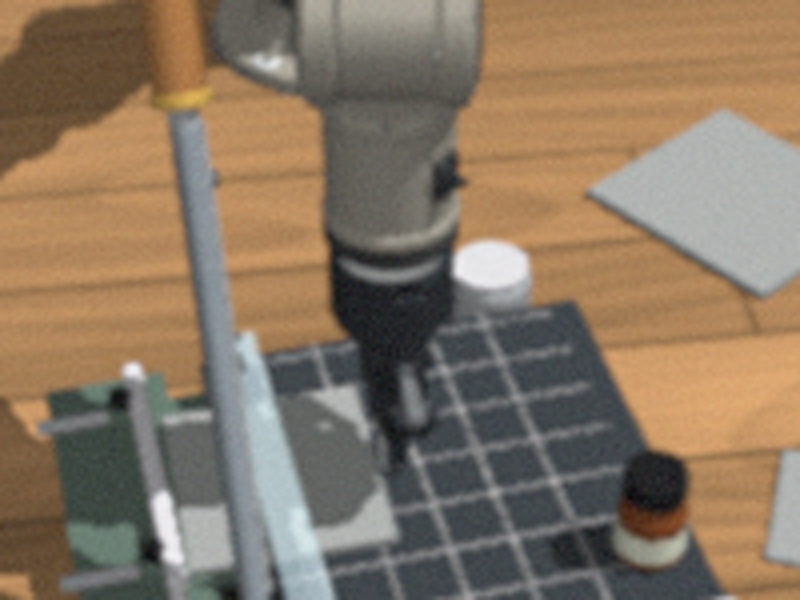

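View pics/t10.png

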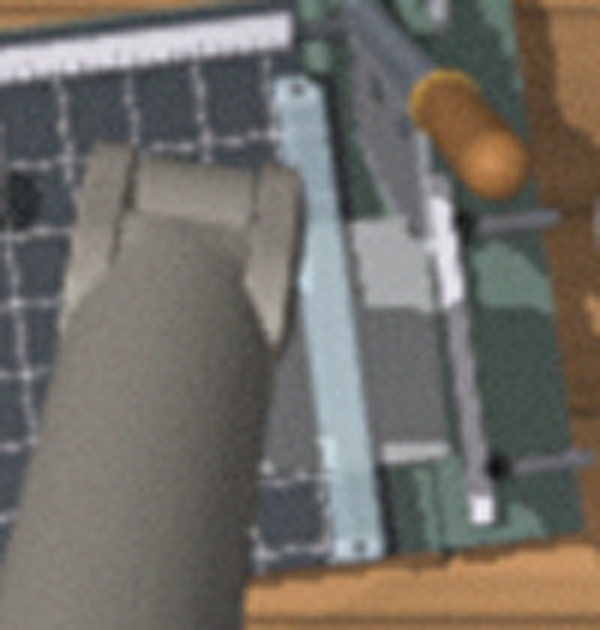

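The lead edge is a few millimetres short of the gauge, and more so at the near end, around (447,440). I creep in while watching the force.

```bash
python3 -m jog '[0,0,0,-0.01,0,0.001,0, 0,0,0,-0.02,0,0.001,0, 0,0,0,-0.025,0,0.001,0, 0,0,0,-0.025,0,0.001,0]'; python3 -m jog '[0,0,0,-0.01,0,0,0, 0,0,0,-0.015,0,0,0, 0,0,0,-0.015,0,0,0]'
python3 - <<'E'
from h import *
st()
im=r.grab_frame('top');crop('s',im[:,:,::-1],285,125,385,230,6,'pics/t11.png')
im=r.grab_frame('scene');crop('s',im[:,:,::-1],220,180,320,255,8,'pics/s11.png')
E
```

```text
clock: 12.35
tcp_pos: [0.6205, -0.032, 0.0515]
orientation: [2.078, 2.353, -0.001]
contact_force: [0.4, 0.4, 0.4]
grip_width: -0.0001
clock: 12.65
tcp_pos: [0.6206, -0.0325, 0.0515]
orientation: [2.078, 2.357, 0.002]
contact_force: [-1.2, 4.8, 1.8]
grip_width: -0.0002
t 12.65 tcp [ 0.6206 -0.0325  0.0515] local [-0.001   0.1002  0.0515] z [ 0.001  0.001 -1.   ] y [0.992 0.125 0.001] F [-1.16  4.76  1.79] w -0.0002 q [-0.24  0.62  0.27  1.83 -0.23  0.72  0.28]
```

View pics/s11.png

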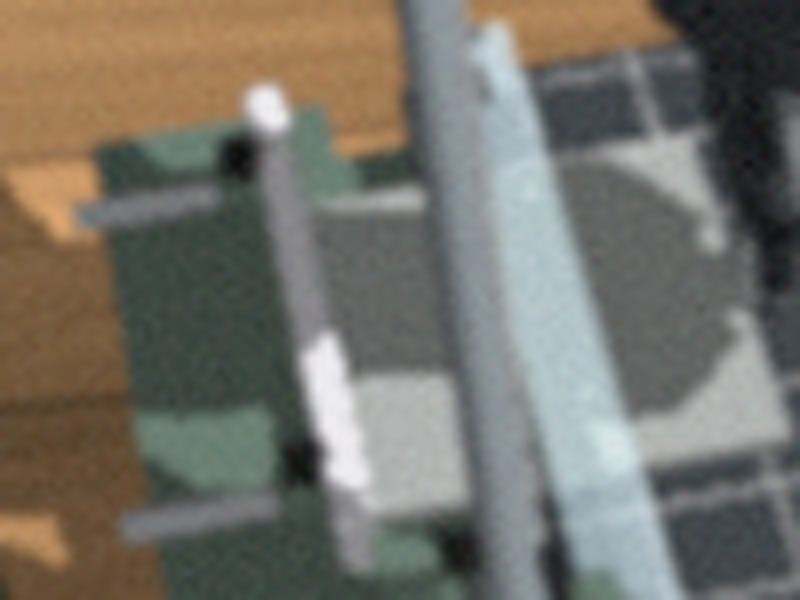

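View pics/t11.png

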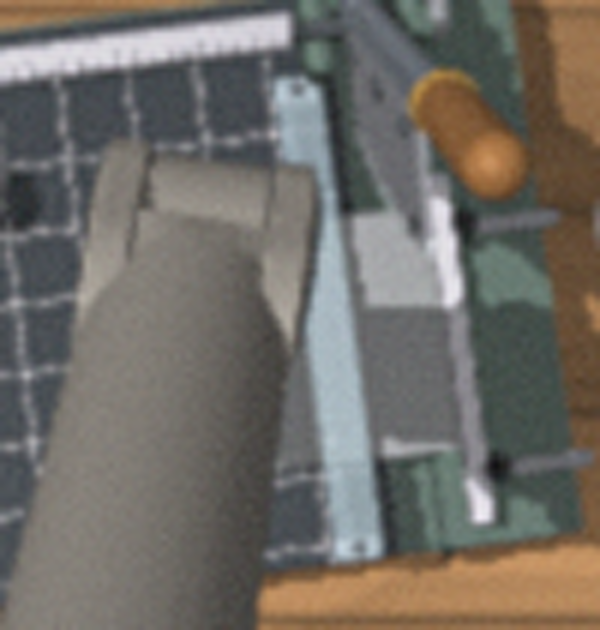

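```bash
python3 -m jog '[0,0,0,-0.01,0,0,0, 0,0,0,-0.02,0,0,0, 0,0,0,-0.02,0,0,0]'
python3 - <<'E'
from h import *
st()
im=r.grab_frame('top');crop('s',im[:,:,::-1],335,150,375,210,10,'pics/t12.png');cv2.imwrite('pics/t12f.png',im[:,:,::-1])
E
```

```text
clock: 13.05
tcp_pos: [0.6207, -0.0327, 0.0514]
orientation: [-2.072, -2.356, -0.005]
contact_force: [-2.9, 9.8, 3.0]
grip_width: -0.0
t 13.05 tcp [ 0.6207 -0.0327  0.0514] local [-0.0009  0.1001  0.0514] z [-0.001  0.005 -1.   ] y [ 0.992  0.128 -0.   ] F [-2.92  9.81  2.97] w -0.0 q [-0.24  0.62  0.26  1.83 -0.24  0.72  0.28]
```

View pics/t12.png

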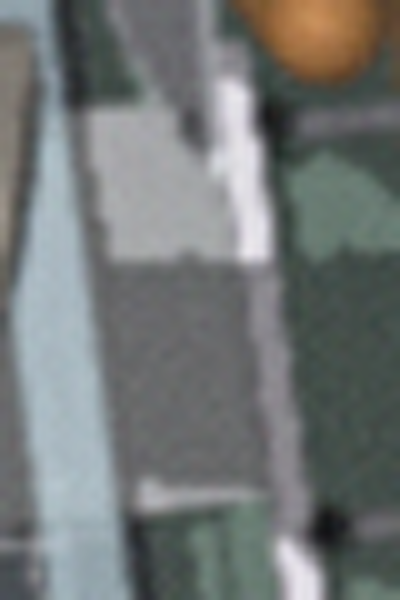

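Contact is solid: the force rose to 10 N and the finger moved only 0.2 mm. In the crop the board meets the gauge along its whole edge, x about 240-280, with no dark gap. I back off straight, then lift.

```bash
python3 -m jog '[0,0,0,0.02,0,0,0, 0,0,0,0.08,0,0,0, 0,0,0,0.15,0,0,0, 0,0,0,0.25,0,-0.05,0, 0,0,0,0.35,0,-0.3,0, 0,0,0,0.55,0,-0.5,0, 0,0,0,0.75,0,-0.7,0, 0,0,0,0.95,0,-0.8,0, 0,0,0,0.95,0,-0.8,0]'; python3 -m jog '[0,0,0,0.25,0,0,0, 0,0,0,0.5,0,0,0, 0,0,0,0.75,0,0,0, 0,0,0,0.75,0,0,0]'
python3 - <<'E'
from h import *
st()
im=r.grab_frame('top');cv2.imwrite('pics/t13.png',im[:,:,::-1]);crop('s',im[:,:,::-1],285,125,385,230,6,'pics/t13c.png')
im=r.grab_frame('scene');cv2.imwrite('pics/s13.png',im[:,:,::-1])
E
```

```text
clock: 14.0
tcp_pos: [0.5969, 0.1631, 0.2159]
orientation: [-2.062, -2.365, -0.016]
contact_force: [0.3, 0.4, 0.4]
grip_width: 0.0001
clock: 14.4
tcp_pos: [0.573, 0.3208, 0.2166]
orientation: [-2.048, -2.373, -0.019]
contact_force: [-0.4, 0.1, 0.1]
grip_width: 0.0002
t 14.4 tcp [0.573  0.3208 0.2166] local [-0.0035  0.4567  0.2166] z [ 0.002  0.014 -1.   ] y [0.989 0.146 0.004] F [-0.37  0.11  0.12] w 0.0002 q [-0.79  0.46  0.27  1.64 -0.15  1.05 -0.33]
```

View pics/t13c.png

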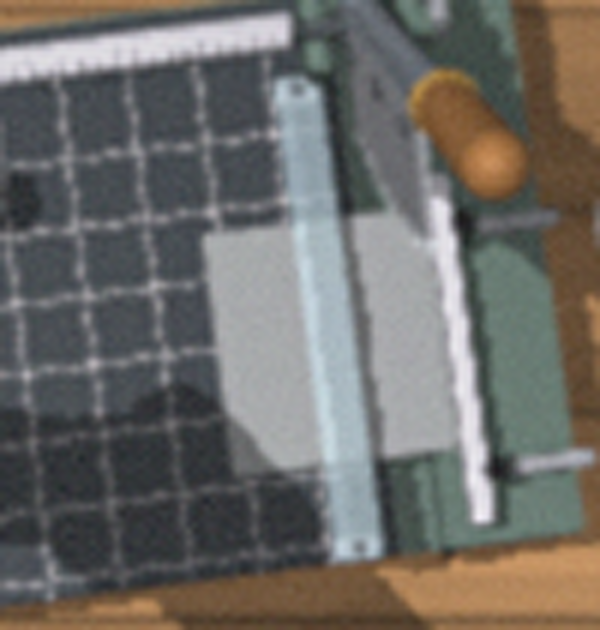

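View pics/s13.png

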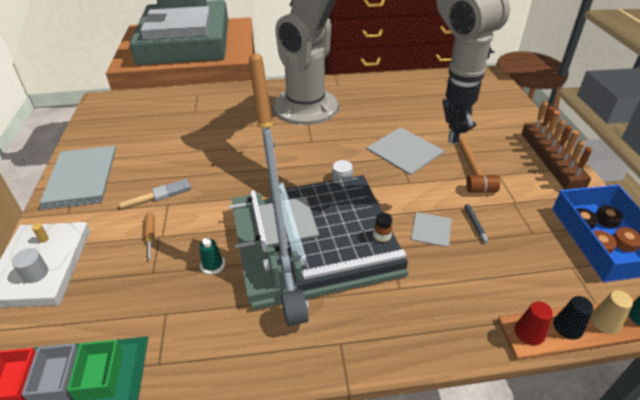

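```bash
python3 - <<'E'
from h import *
g=cv2.GaussianBlur(cv2.cvtColor(cv2.imread('pics/t13.png'),cv2.COLOR_BGR2GRAY),(3,3),0).astype(float)
def edge(rows,xa,xb,a,z,sgn):
    P=[]
    for v in rows:
        x=np.arange(xa(v),xb(v));d=sgn*np.diff(g[v,x[0]:x[-1]+1]);w=np.clip(d,0,None);i=w.argmax();s=slice(max(0,i-1),i+2)
        u=(w[s]*(x[:-1][s]+.5)).sum()/w[s].sum();P.append(L(cast('top',(u,v),z)))
    P=np.array(P);k=np.polyfit(P[:,0],P[:,1],1);res=P[:,1]-np.polyval(k,P[:,0]);m=abs(res)<.002;k=np.polyfit(P[m,0],P[m,1],1)
    print(a,'slope',k[0].round(4),'y at x=-.001',np.polyval(k,-.001).round(4),'n',m.sum(),'/',len(P),'rms',res[m].std().round(5))
edge(range(168,200),lambda v:int(316+(v-165)*.12),lambda v:int(325+(v-165)*.12),'tail',.055,1)
edge(range(172,208),lambda v:int(364+(v-208)*.125),lambda v:int(371+(v-208)*.125),'gauge -y top',.072,-1)
edge(range(135,215),lambda v:int(337+(v-142)*.13),lambda v:int(342+(v-142)*.13),'guard -y top',.072,-1)
E
python3 - <<'E'
import cv2
a=cv2.imread('pics/s13.png');cv2.imwrite('pics/s13c.png',cv2.resize(a[180:255,220:320],None,fx=8,fy=8,interpolation=2))
E
```

```text
tail slope 0.0186 y at x=-.001 0.0893 n 25 / 32 rms 0.00111
gauge -y top slope 0.0017 y at x=-.001 -0.0524 n 36 / 36 rms 0.0007
guard -y top slope 0.0011 y at x=-.001 0.0122 n 76 / 80 rms 0.00064
```

View pics/s13c.png

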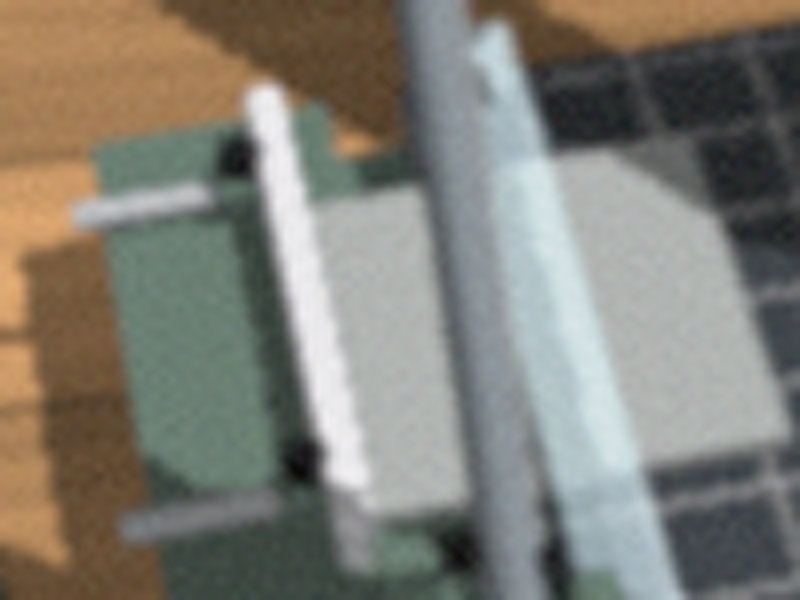

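```bash
python3 - <<'E'
from h import *
fr=[cv2.cvtColor(r.grab_frame('top'),cv2.COLOR_RGB2GRAY).astype(float) for _ in range(6)]
g=np.mean(fr,0);np.save('g.npy',g)
def fit(P,a):
    P=np.array(P);l=cv2.fitLine((P[:,:2]*1000).astype(np.float32),cv2.DIST_HUBER,0,.01,.01).ravel()
    s=l[1]/l[0];print(a,'slope',s.round(4),'y at x=-1:',(l[3]+s*(-1-l[2])).round(2));res=P[:,1]*1000-(l[3]+s*(P[:,0]*1000-l[2]));print(res.round(1))
def cross(v,xa,xb,t):
    s=g[v,xa:xb];i=np.where((s[:-1]<t)&(s[1:]>=t))[0]
    return None if len(i)==0 else xa+i[-1]+(t-s[i[-1]])/(s[i[-1]+1]-s[i[-1]])
P=[]
for v in range(166,205):
    c=int(319+(v-165)*.12);b=g[v,c+4:c+9].mean();lo=np.median(g[v,c-8:c-2]);
    u=cross(v,c-6,c+6,(b+lo)/2)
    if u:P.append(L(cast('top',(u,v),.055)))
fit(P,'tail')
# far side edge (columns), visible between tail and guard
for nm,va,vb in(('far',158,170),('near',196,210)):
    P=[]
    for u in range(322,334) if nm=='far' else range(327,338):
        s=g[va:vb,u];d=np.diff(s)*(1 if nm=='far' else -1);w=np.clip(d,0,None);i=w.argmax();q=slice(max(0,i-1),i+2)
        vv=(w[q]*(np.arange(va,vb-1)[q]+.5)).sum()/w[q].sum();P.append(L(cast('top',(u,vv),.055)))
    P=np.array(P);k=np.polyfit(P[:,1],P[:,0],1);print(nm,'dx/dy',k[0].round(4),P[:,0].round(4))
crop('t',g.astype(np.uint8),310,150,385,215,10,'pics/t14.png')
E
```

```text
tail slope 0.0062 y at x=-1: 89.41
[  0.2  -0.1  -0.3  -0.1   0.7   0.9  -1.5  -0.5   0.3   0.1  -0.1  -0.
  -0.3  -0.   -0.    0.3   0.6   1.9   0.3   0.2   0.1   0.3   0.7   1.
  -0.5  -2.5  -3.2  -3.6  -6.3 -10.3  -1.3  -0.1  -0.1  -0.5   0.3   0.7
   0.4   1.1   1.6]
far dx/dy -0.0032 [0.0674 0.0683 0.0679 0.0677 0.0682 0.0683 0.068  0.0676 0.0674 0.0673
 0.0708 0.0663]
near dx/dy 0.1363 [-0.0719 -0.0723 -0.0724 -0.0719 -0.0717 -0.0716 -0.0716 -0.0726 -0.0728
 -0.0725 -0.0818]
```

View pics/t14.png

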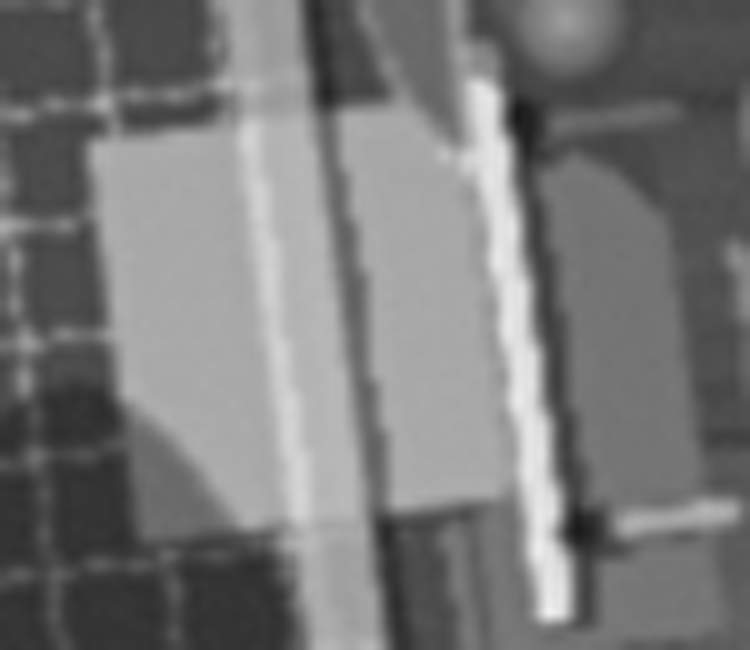

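The averaged image puts the board parallel to the gauge within about 0.01 rad, and its edge lies against the face with no gap. The robot is clear, so I hand in.

```bash
python3 - <<'E'
from h import *
st();r.hand_in()
E
```

```text
t 14.8 tcp [0.5772 0.3095 0.2174] local [-0.0008  0.445   0.2174] z [ 0.004  0.009 -1.   ] y [0.991 0.133 0.006] F [ 0.34 -0.09  0.45] w 0.0 q [-0.78  0.46  0.27  1.64 -0.15  1.05 -0.33]
the job is handed in; nothing more can be done
```

The blade arm is up and the middle-sized board lies against the gauge. I handed the job in at 14.8 s; no verdict is reported.

**What I did:** I pushed the blade arm up from under its wooden handle with the shut fingers, along the handle's arc. Past the balance point it swung on by itself and stayed up. I then pushed the board's tail edge with the shut fingers, under the guard and the raised blade, to the gauge. The pushing force rose to about 10 N with almost no further movement. I then drew the fingers straight back and clear of everything.

**Last checks:**
- **Blade arm:** it is still raised in the final pictures. My image estimate was about 1.27–1.30 rad against the stop at 1.15 rad. I put that down to error in my measured shear position and took the arm to be on the stop.
- **Board angle:** the tail edge is within about 0.005 rad of the gauge and the side edge within about 0.005 rad. An earlier single-frame fit gave 0.017 rad, disturbed by the bed's grid lines and a shadow.
- **Board against gauge:** I see no gap. The lead edge comes out at y −40.6 mm and the gauge face at about −41 to −43 mm, a difference of up to about 2 mm and within calibration error. I did not measure the gap more finely.
- **Other things:** the other tools and containers look unmoved in the last scene picture. I checked this only by eye. I steered clear of the blade and saw no sign of contact.

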